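Load four culture dishes into the incubator tray

TASK

Make the steel tray up to exactly four of the large dishes, counting the one that already lies in it: two rows of two side by side, all pushed up snugly, the first pair against the tray's closed end and the second pair against the first. Slide the dishes flat over the bench and in over the tray's sloped front, never lifting or tipping them. Leave the spare large dishes on the bench clear of the tray, and do not disturb the small dish or anything else on the bench.

Things in the scene. Friction and masses are not known exactly. Their poses are not given: they have to be found in the camera images.
- tray: shallow stainless loading tray fixed to the bench, open front towards about world -y. Own axes: x from the open front (-x) to the closed end (+x), z up; origin on the bench, mid-tray. Floor 2 mm thick, x = -130 to +130 mm. Upstands 14 mm high, 4 mm thick: sides (inner faces y = +88 and -88 mm) and closed end (inner face x = +130 mm). Room for two rows side by side, three large dishes long
- tray_end (a point): on the tray floor, middle of the inner face of the closed end wall (tray x = +130 mm, y = 0, z = 2 mm); axes as the tray's
- tray_mouth (a point): middle of the tray's open front, on its floor (tray x = -130 mm, y = 0, z = 2 mm); axes as the tray's. From here a full-width slope 25 mm long runs down to bench level (x = -155 mm), so that dishes slide in. Beside the slope the side upstands splay outwards as wings of the same height, from the side walls to x = -157, y = +105 and -105 mm, guiding dishes in
- dish_a: large lidded flat round glass dish with white filter paper inside, 80 mm diameter, 18 mm high, about 0.1 kg, too wide for an easy grasp; all six dish_a to dish_f are alike and interchangeable; origin at the centre of its underside, z up; slides on the bench (friction coefficient about 0.5 to 0.7) (starts lying loose somewhere in the tray, on its floor)
- dish_b: large lidded flat round glass dish with white filter paper inside, 80 mm diameter, 18 mm high, about 0.1 kg, too wide for an easy grasp; all six dish_a to dish_f are alike and interchangeable; origin at the centre of its underside, z up; slides on the bench (friction coefficient about 0.5 to 0.7) (starts on the bench)
- dish_c: large lidded flat round glass dish with white filter paper inside, 80 mm diameter, 18 mm high, about 0.1 kg, too wide for an easy grasp; all six dish_a to dish_f are alike and interchangeable; origin at the centre of its underside, z up; slides on the bench (friction coefficient about 0.5 to 0.7) (starts on the bench)
- dish_d: large lidded flat round glass dish with white filter paper inside, 80 mm diameter, 18 mm high, about 0.1 kg, too wide for an easy grasp; all six dish_a to dish_f are alike and interchangeable; origin at the centre of its underside, z up; slides on the bench (friction coefficient about 0.5 to 0.7) (starts on the bench)
- dish_e: large lidded flat round glass dish with white filter paper inside, 80 mm diameter, 18 mm high, about 0.1 kg, too wide for an easy grasp; all six dish_a to dish_f are alike and interchangeable; origin at the centre of its underside, z up; slides on the bench (friction coefficient about 0.5 to 0.7) (starts on the bench)
- dish_f: large lidded flat round glass dish with white filter paper inside, 80 mm diameter, 18 mm high, about 0.1 kg, too wide for an easy grasp; all six dish_a to dish_f are alike and interchangeable; origin at the centre of its underside, z up; slides on the bench (friction coefficient about 0.5 to 0.7) (starts on the bench)
- small_dish: small dish of the same make, 54 mm diameter, 14 mm high, not wanted in the tray; bystander on the bench; origin centre of its underside
- beaker: small glass beaker, 44 mm diameter, 58 mm high, standing among the dishes; bystander; origin centre of its underside
- marker: marker pen lying on the bench beyond the dishes, 132 mm long along its own x (-65 to +67 mm), 12 mm thick, clip to 14 mm; bystander; origin under its middle
- bottle_large: screw-cap laboratory bottle, 86 mm diameter, 176 mm high, at the far side; bystander; origin centre of its underside
- bottle_small: screw-cap laboratory bottle, 56 mm diameter, 105 mm high, at the far side; bystander; origin centre of its underside
- jar: amber screw-top jar, 49 mm diameter, 53 mm high, standing among the dishes; bystander; origin centre of its underside
- timer: flat bench timer, 62 x 62 x 16 mm, near the right-hand dishes; bystander; origin centre of its underside
Things that resemble listed ones, but are neither listed nor needed, are in the scene too. Leave any red look-alike of the dish_d alone. What is shaped like the dish_a but blue is not meant.

How it is judged:
By the outcome, as a careful person would: the job done as asked, in the order asked, and still so for the second after the job is handed in, with the robot touching nothing.
It also fails if it takes over 72 s, if anything falls off the work surface, if the arm or the gripper's body presses on something with over 40 N, if the wrist force passes 120 N, or if a joint passes its speed limit or range.

ROBOT

A 6-joint arm with a two-finger parallel gripper is mounted at the origin on the work surface. World frame = base frame: x ahead of the robot, y to its left, z up, the work surface at z = 0. Lengths are in m, angles in rad, forces in N, time in s.
With the tool pointing down it reaches from about 0.275 to 0.85 m from the base axis. Payload 5.2 kg.
Tool frame: the origin (TCP) lies midway between the tips of the shut fingers; the grasp point (between the pads) lies 19 mm behind it; z points along the fingers, y is the line along which they close (so a half turn about z gives the same grasp; the last joint's range is limited). The gripper opens to 85 mm and grips with 20 to 120 N. Pads are 22 mm wide; open, the fingers measure 114 mm over their backs; the gripper's body (76 mm by 85 mm) begins 54 mm behind the grasp point. The pads swing forward as they close: fully open they stand 13 mm farther back than shut.
Start: joints at [-1.34, 0.259, 1.535, -0, 1.348, -0.203], TCP at [0.231, -0.499, 0.231] pointing down, gripper open.
Joint ranges: [-3.14, 3.14], [-0.91, 2.08], [0.19, 2.58], [-1.22, 4.36], [0.22, 2.71], [-3.12, 3.12]. Speed limits (rad/s): [2.57, 2.57, 3.14, 3.14, 3.14, 3.14].

INTERFACE

Orientations are given as a rotation vector (axis times angle).
In Python, from bench import manip, vision gives the robot as it stands. The module is installed in compiled form; this text tells all that it offers.
- The arm moves only by the tool send_rows, never from a script. Its argument "steps" is a list of rows, each a list of 5 numbers: the closure, from -1 (fully open) to 1 (shut), then the shift along the tool's x, y, z in cm, then the turn about the tool's z in degrees. In form: [[fingers, tx, ty, tz, yaw], ...]. A call has 1 to 8 rows; each row shifts and turns the commanded pose from where the row before left it, along the tool's axes as they then stand; what a row does not reach is not made up. A row lasts 1/10 s, in which the tool goes at most 50 mm and 8.59 degrees, less where a joint would pass 70% of its speed; a pose out of reach is approached as far as the arm can. A call with a gripper value outside its range is refused whole. The fingers move at their own pace and stop on an object; the grip force is fixed at half the most. Time passes only in rows, so rows that do not move let the fingers close. It gives the time, the measured TCP pose, the force, the opening and the grip force at its end, in the units of the state.
- manip.get_obs(): the state, without advancing time (a new reading comes with each control period).
- vision.read_camera(name): name is "scene" or "top" or "wrist"; returns a dict with "color" (400x640x3 uint8, blue, green, red), "camera_matrix" (3x3 intrinsics, pixels), "D" ([k1, k2, p1, p2, k3] as OpenCV has them; the pictures are not rectified), "R" (3x3) and "t" (3): a world point X has camera coordinates R X + t. Camera axes: x right, y down, z forward; pixel columns grow to the right and rows downward; lengths in m; the calibration is good to about 2 mm. A picture is of the moment at which its call begins. There is no depth.
- manip.job_done(): hands the job in; it is judged then, once.
The state is a dict: "clock": time; "q": joint angles; "joint_vel": joint speeds; "joint_efforts": joint torques, N m; "tcp_pos": TCP position; "tool_rot": TCP orientation; "contact_force": force on the tool from outside, world axes, zero at the start; "ft_torque": the same for the moment, N m; "grip_width": finger opening in m; "grasp_force": force on a finger pad.
Only numpy, scipy, OpenCV 4.12 (cv2) and the standard library are available. Lean on these libraries where they do the work, as an engineer would, in place of code of your own. Each camera call takes 0.05 s, during which the arm holds its last target. There are 200 camera calls.

## Working session

There is one attempt and no reset: what is moved stays moved. The work goes in short steps, Python scripts to look and compute and a tool call to move; the robot and the scene stay as the last step left them, time stands still between calls to the robot, and variables do not carry over. Pictures are saved under pics/ and viewed, at most 13 in all, crops included, and the job is handed in when it is done.

Besides the shell and the picture viewer there is one more tool, called after "Call:" in YAML: its name, and indented under it one key for each argument. send_rows: Moves the arm, as the interface text tells. Its arguments: {"type":"object","properties":{"steps":{"type":"array","items":{"type":"array","items":{"type":"number"}}}},"required":["steps"]}

```bash
mkdir -p pics
cat > h.py <<'E'
import numpy as np, cv2
from bench import manip, vision
def shot(name,fn):
    r=vision.read_camera(name); cv2.imwrite('pics/'+fn,r['color']); np.savez('pics/'+fn+'.npz',**{k:np.array(r[k]) for k in('color','camera_matrix','D','R','t')}); return r
def world(r,px,z):
    p=cv2.undistortPoints(np.array(px,float).reshape(-1,1,2),np.array(r['camera_matrix']),np.array(r['D'])).reshape(-1,2)
    R=np.array(r['R']);t=np.array(r['t']);c=-R.T@t
    d=np.c_[p,np.ones(len(p))]@R
    return c+d*((z-c[2])/d[:,2])[:,None]
def proj(r,X):
    return cv2.projectPoints(np.array(X,float),cv2.Rodrigues(np.array(r['R']))[0],np.array(r['t']),np.array(r['camera_matrix']),np.array(r['D']))[0].reshape(-1,2)
E
python3 - <<'E'
from h import *
r=shot('top','top1.png'); s=shot('scene','scene1.png')
for q in(r,s): print(-q['R'].T@q['t'], q['camera_matrix'][0])
o=manip.get_obs(); print(o['clock'],o['tcp_pos'],o['tool_rot'],o['grip_width'])
cv2.imwrite('pics/both.png',cv2.resize(r['color'],(800,500)))
E
```

```text
[ 0.45962628 -0.07072841  1.41070306] [466.23984998   0.         321.01563481]
[1.088007   0.47186122 1.13775618] [402.75073485   0.         317.94441622]
0.1 [ 0.23107893 -0.4985963   0.23057216] [-3.06643603e+00 -6.75768184e-01  7.60384099e-05] 0.08548878796388476
```

View pics/both.png

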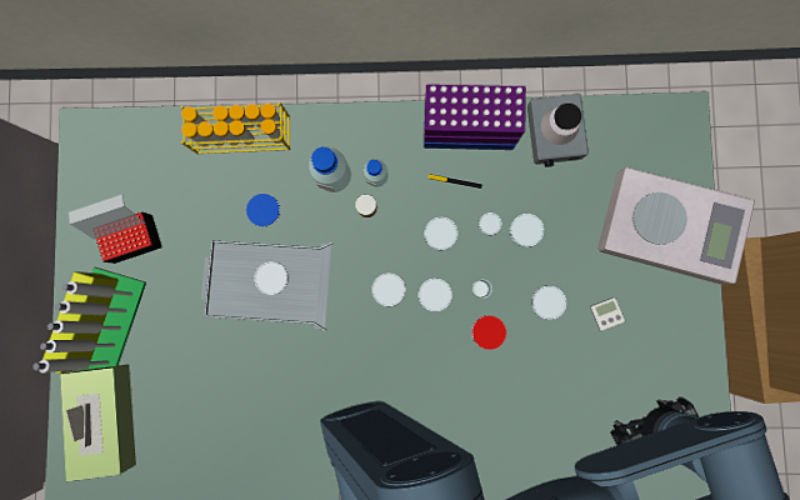

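View pics/scene1.png

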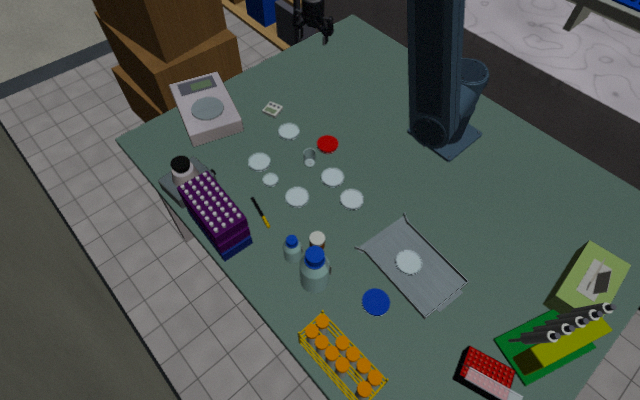

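Top view (800-px scale): the tray is at about (270,283), open to the right (world -y), with one white dish inside at (271,278). The white large dishes are at (389,290), (435,295), (441,234), (527,230) and (549,303). The small dish is at (490,224) and the beaker at (482,289). The blue (263,210) and red (489,332) discs are look-alikes, so I leave them alone. Next I measure these in an enlarged crop.

Run:
```python
from h import *
r=dict(np.load('pics/top1.png.npz'))
im=r['color']
g=cv2.cvtColor(im,cv2.COLOR_BGR2GRAY)
hsv=cv2.cvtColor(im,cv2.COLOR_BGR2HSV)
m=((hsv[...,2]>185)&(hsv[...,1]<40)).astype(np.uint8)
n,l,st,c=cv2.connectedComponentsWithStats(m)
x0,y0,k=150,150,2.25
big=cv2.resize(im[150:290,150:505],None,fx=k,fy=k,interpolation=cv2.INTER_CUBIC)
for i in range(1,n):
    a=st[i]
    if a[4]>80 and 150<c[i][0]<505 and 140<c[i][1]<290:
        cs,_=cv2.findContours((l==i).astype(np.uint8),cv2.RETR_EXTERNAL,cv2.CHAIN_APPROX_NONE)
        (cx,cy),rad=cv2.minEnclosingCircle(cs[0])
        print(np.round(c[i],1),a[4],np.round([cx,cy,rad],1),world(r,[c[i]],.014)[0].round(4))
cv2.imwrite('pics/crop1.png',big)
```

```text
[291.9 163.3] 199 [292.  163.    8.2] [0.6934 0.0395 0.014 ]
[391.9 178.5] 229 [391.8 178.6   8.9] [ 0.6399 -0.2609  0.014 ]
[421.4 183.6] 533 [421.3 183.4  13.4] [ 0.6225 -0.3484  0.014 ]
[352.4 186.2] 525 [352.3 185.9  13.3] [ 0.6192 -0.1416  0.014 ]
[216.  222.1] 536 [216.  222.   13.5] [0.5203 0.2703 0.014 ]
[310.5 231.3] 535 [310.5 231.2  13.2] [ 0.4866 -0.0127  0.014 ]
[347.7 235.4] 538 [347.8 235.5  13.4] [ 0.4719 -0.1237  0.014 ]
[383.8 230.8] 119 [383.9 230.8   6.2] [ 0.4835 -0.2313  0.014 ]
[439.3 241.7] 551 [439.2 241.6  13.7] [ 0.4482 -0.3939  0.014 ]
[486.  252.3] 239 [485.5 251.   13.9] [ 0.4146 -0.5287  0.014 ]
```

View pics/crop1.png

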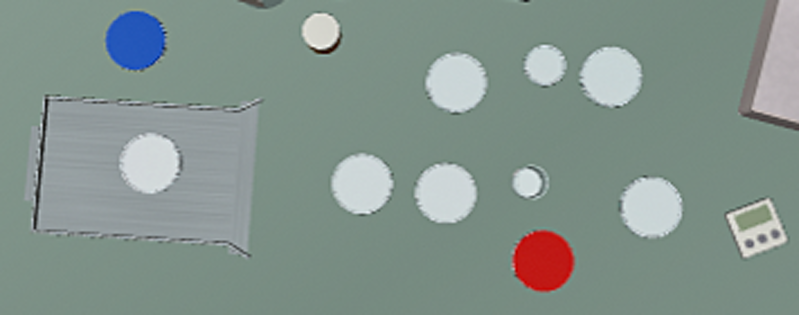

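The crop confirms it: five plain white 80 mm dishes on the bench at crop (362,184), (446,193), (457,82), (611,76) and (652,207), and one in the tray at (150,163). The small dish (545,65) is clearly smaller; the red (543,261) and blue (136,40) discs are excluded. Now I fit the tray pose.

Run:
```python
from h import *
from scipy.optimize import least_squares
r=dict(np.load('pics/top1.png.npz'))
px=np.array([(47,97),(36,229),(262,100),(250,256),(240,109),(228,242)],float)/2.25+150
M=np.array([(134,-92),(134,92),(-157,-105),(-157,105),(-130,-90),(-130,90)])/1000
W=world(r,px,.014)[:,:2]
def T(p,m): c,s=np.cos(p[2]),np.sin(p[2]); return m@np.array([[c,s],[-s,c]])+p[:2]
f=least_squares(lambda p:(T(p,M)-W).ravel(),[.51,.28,1.5]); p=f.x
print(p,np.degrees(p[2]),(f.fun.reshape(-1,2)*1000).round(1))
np.save('tray.npy',p)
x0,y0,k=155,175,6
big=cv2.resize(r['color'][175:275,155:285],None,fx=k,fy=k,interpolation=cv2.INTER_CUBIC)
def poly(m,z,col):
    w=T(p,np.array(m)/1000.); q=(proj(r,np.c_[w,np.full(len(w),z)])+.5-[x0,y0])*k
    cv2.polylines(big,[q.astype(int)],False,col,1)
poly([(-157,-105),(-130,-88),(130,-88),(130,88),(-130,88),(-157,105)],.014,(0,255,0))
poly([(-130,-92),(134,-92),(134,92),(-130,92)],.014,(0,0,255))
poly([(-130,88),(-130,-88),(130,-88),(130,88),(-130,88)],.002,(255,0,255))
D=np.array([[.6192,-.1416],[.5203,.2703],[.4866,-.0127],[.4719,-.1237]])
c,s=np.cos(p[2]),np.sin(p[2])
print(((D-p[:2])@np.array([[c,-s],[s,c]])*1000).round(1))
cv2.imwrite('pics/tray1.png',big)
```

```text
[0.51125032 0.28280984 1.48279118] 84.95767662129683 [[ 3.9  1.7]
 [-3.7  5. ]
 [ 1.8 -0.8]
 [-0.6 -0.2]
 [ 0.7 -2.2]
 [-2.2 -3.6]]
[[-413.3 -144.8]
 [ -11.7  -10.1]
 [-296.5   -1.4]
 [-408.4    3.5]]
```

View pics/tray1.png

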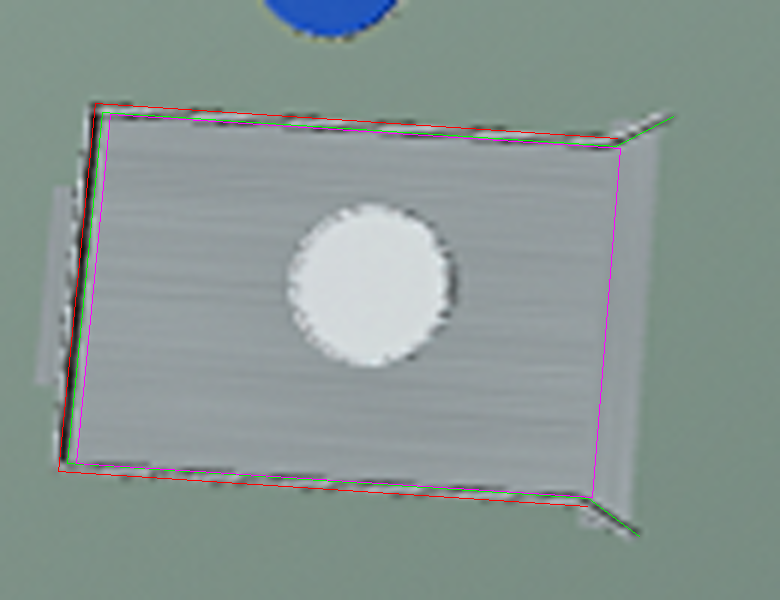

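The overlay fits across the width. Lengthwise the tray really sits about 4.5 mm further toward its closed end, and is rotated about 0.5° less, so I use centre (0.5116, 0.2873) and yaw 85.5°. First move: swing over to behind the dish in the tray, with the fingers half open as a two-point cradle.

Call:
send_rows:
  steps:
    - [-0.18, 2.32, -2.2, 0, 0]
    - [-0.18, 2.32, -2.2, 0, 0]
    - [-0.18, 2.32, -2.2, 0, 0]
    - [-0.18, 2.32, -2.2, 0, 0]
    - [-0.18, 2.32, -2.2, 0, 0]
    - [-0.18, 2.32, -2.2, 0, 0]
    - [-0.18, 2.32, -2.2, 0, 0]
    - [-0.18, 2.32, -2.2, 0, 0]

```text
clock: 0.9
tcp_pos: [0.3257, -0.2599, 0.231]
tool_rot: [-3.067, -0.676, 0.0]
contact_force: [-0.1, -0.6, 0.1]
grip_width: 0.0506
grasp_force: 0.0
```

Call:
send_rows:
  steps:
    - [-0.18, 2.32, -2.2, 0, 0]
    - [-0.18, 2.32, -2.2, 0, 0]
    - [-0.18, 2.32, -2.2, 0, 0]
    - [-0.18, 2.32, -2.2, 0, 0]
    - [-0.18, 2.32, -2.2, 0, 0]
    - [-0.18, 2.32, -2.2, 0, 0]
    - [-0.18, 2.32, -2.2, 0, 0]
    - [-0.18, 2.32, -2.2, 0, 0]

```text
clock: 1.7
tcp_pos: [0.4201, -0.0222, 0.2311]
tool_rot: [-3.068, -0.676, 0.001]
contact_force: [0.3, -1.1, -0.3]
grip_width: 0.0503
grasp_force: 0.0
```

Call:
send_rows:
  steps:
    - [-0.18, 2.32, -2.2, 0, 0]
    - [-0.18, 2.32, -2.2, 0, 0]
    - [-0.18, 2.32, -2.2, 0, 0]
    - [-0.18, 2.32, -2.2, 0, 0]
    - [-0.18, 2.32, -2.2, 0, 0]
    - [-0.18, 2.32, -2.2, 0, 0]
    - [-0.18, 2.32, -2.2, 0, 0]
    - [-0.18, 2.32, -2.2, 0, 0]

```text
clock: 2.5
tcp_pos: [0.5145, 0.2154, 0.2308]
tool_rot: [3.068, 0.676, -0.001]
contact_force: [1.1, -0.3, -0.2]
grip_width: 0.0502
grasp_force: 0.0
```

Call:
send_rows:
  steps:
    - [-0.18, 0, 0, 0, -7.57]
    - [-0.18, 0, 0, 0, -7.57]
    - [-0.18, 0, 0, 0, -7.57]
    - [-0.18, 0, 0, 0, -7.57]
    - [-0.18, 0, 0, 0, -7.57]
    - [-0.18, 0, 0, 0, -7.57]
    - [-0.18, 0, 0, 0, -7.57]
    - [-0.18, 0, 0, 0, -7.57]

```text
clock: 3.3
tcp_pos: [0.5141, 0.214, 0.2308]
tool_rot: [-2.302, -2.137, 0.002]
contact_force: [0.1, -1.1, -0.2]
grip_width: 0.0502
grasp_force: 0.0
```

```bash
cat >> h.py <<'E'
P=np.array([.5116,.2873,np.radians(85.5)])
def totray(w):
    c,s=np.cos(P[2]),np.sin(P[2]); return ((np.atleast_2d(w)[:,:2]-P[:2])@np.array([[c,-s],[s,c]])*1000).round(1)
def state():
    o=manip.get_obs(); R=cv2.Rodrigues(np.array(o['tool_rot']))[0]
    print('t',round(o['clock'],2),'tray xy',totray(o['tcp_pos'])[0],'z',round(o['tcp_pos'][2]*1000,1),'yaw err',round(np.degrees(np.arctan2(R[1,0],R[0,0]))-85.5,2),'w',round(o['grip_width']*1000,1),'F',np.round(o['contact_force'],1),'q',np.round(o['q'],2))
def dishes(fn):
    r=shot('top',fn); hsv=cv2.cvtColor(r['color'],cv2.COLOR_BGR2HSV)
    m=((hsv[...,2]>185)&(hsv[...,1]<40)).astype(np.uint8)
    n,l,st,c=cv2.connectedComponentsWithStats(m)
    for i in range(1,n):
        if st[i][4]>80 and 150<c[i][0]<480 and 140<c[i][1]<300:
            print(c[i].round(1),st[i][4],totray(world(r,[c[i]],.016))[0])
    return r
E
python3 - <<'E'
from h import *
state()
r=shot('wrist','w1.png'); dishes('top2.png')
E
```

```text
t 3.3 tray xy [-72.9  -8.3] z 230.8 yaw err 0.23 w 50.2 F [ 0.1 -1.1 -0.2] q [0.19 0.27 1.52 0.   1.35 0.27]
[292.  163.3] 208 [-232.9 -200.4]
[392.  178.5] 251 [-536.4 -170.7]
[421.4 183.5] 549 [-624.6 -160.3]
[352.4 186.2] 539 [-419.2 -140.8]
[223.7 222.2] 174 [-39.8 -10.7]
[310.5 231.3] 550 [-301.2    1.4]
[347.8 235.5] 562 [-413.     7.5]
[384. 231.] 127 [-519.5  -12.1]
[439.2 241.7] 566 [-683.4    9.9]
```

View pics/w1.png

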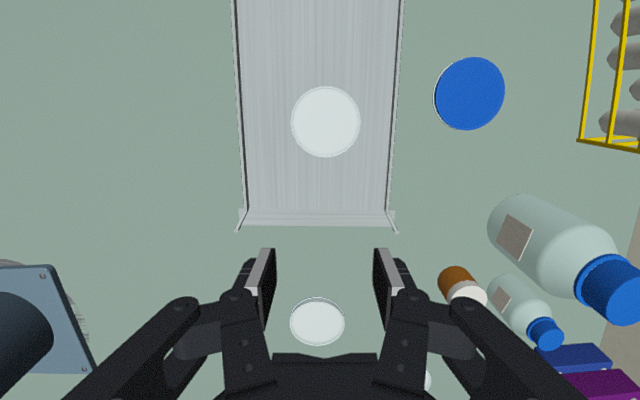

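The wrist view shows the dish at (326,122) in the tray, with wing tips at about (237,231) and (397,232). The fingers are open and parallel to the tray. I'll check the tray pose with these points while descending.

Run:
```python
from h import *
r=dict(np.load('pics/w1.png.npz'))
print(totray(world(r,[(237,231),(397,232)],.014)),totray(world(r,[(241,100),(396,100),(238,20),(402,20)],.014)),totray(world(r,[(326,122)],.018)))
```

```text
[[-153.2  105.7]
 [-153.6 -102.9]] [[  9.6  87.4]
 [ 10.1 -89.2]
 [ 92.3  85. ]
 [ 92.7 -90.2]] [[-14.7  -9.6]]
```

Call:
send_rows:
  steps:
    - [-0.18, 0, 0.2, 2.5, 0]
    - [-0.18, 0, 0, 2.5, 0.23]
    - [-0.18, 0, 0, 2.5, 0]
    - [-0.18, 0, 0, 2.5, 0]
    - [-0.18, 0, 0, 2.5, 0]
    - [-0.18, 0, 0, 2.5, 0]
    - [-0.18, 0, 0, 2.5, 0]
    - [-0.18, 0, 0, 2.5, 0]

```text
clock: 4.2
tcp_pos: [0.5163, 0.2139, 0.0302]
tool_rot: [-2.317, -2.121, 0.0]
contact_force: [0.7, 0.1, 0.6]
grip_width: 0.0504
grasp_force: 0.0
```

Call:
send_rows:
  steps:
    - [-0.18, 0, 0, 1.5, 0]
    - [-0.18, 0, 0, 0.6, 0]
    - [-0.18, 0, 0, 0.3, 0]
    - [-0.18, 0, 0, 0.1, 0]

```text
clock: 4.6
tcp_pos: [0.5169, 0.214, 0.0066]
tool_rot: [2.314, 2.125, 0.001]
contact_force: [0.1, 0.1, 0.1]
grip_width: 0.0505
grasp_force: 0.0
```

Call:
send_rows:
  steps:
    - [-0.18, 1.2, 0, 0, 0]
    - [-0.18, 1.2, 0.42, 0, 0]
    - [-0.18, 1.2, 0.42, 0, 0]
    - [-0.18, 1.2, 0.42, 0, 0]
    - [-0.18, 1.2, 0.42, 0, 0]
    - [-0.18, 1.2, 0.42, 0, 0]
    - [-0.18, 1.2, 0.42, 0, 0]
    - [-0.18, 1.2, 0.42, 0, 0]

```text
clock: 5.4
tcp_pos: [0.5542, 0.3081, 0.0063]
tool_rot: [-2.313, -2.126, 0.0]
contact_force: [-0.3, -0.9, 1.3]
grip_width: 0.0499
grasp_force: 0.8
```

Call:
send_rows:
  steps:
    - [-0.18, 0.8, 0.1, 0, 0]
    - [-0.18, 0.6, 0.1, 0, 0]
    - [-0.18, 0.4, 0, 0, 0]
    - [-0.18, 0.2, 0, 0, 0]

```text
clock: 5.8
tcp_pos: [0.5574, 0.3271, 0.0062]
tool_rot: [-2.313, -2.126, 0.0]
contact_force: [0.5, -0.6, 1.2]
grip_width: 0.0503
grasp_force: 0.6
```

Call:
send_rows:
  steps:
    - [-0.18, 0.2, 0, 0, 0]
    - [-0.18, 0.2, 0, 0, 0]

```text
clock: 6.0
tcp_pos: [0.5577, 0.3307, 0.0062]
tool_rot: [-2.313, -2.126, 0.001]
contact_force: [-0.7, -0.2, -0.3]
grip_width: 0.0507
grasp_force: 0.5
```

Run:
```python
from h import *
state(); dishes('top3.png'); r=shot('wrist','w2.png')
```

```text
t 6.0 tray xy [ 46.9 -42.5] z 6.2 yaw err -0.33 w 50.7 F [-0.7 -0.2 -0.3] q [0.36 0.64 1.52 0.   0.97 0.45]
[292.  163.2] 210 [-232.9 -200.5]
[391.9 178.5] 253 [-536.2 -170.7]
[421.4 183.5] 550 [-624.5 -160.3]
[352.5 186.2] 541 [-419.3 -140.7]
[310.5 231.3] 552 [-301.2    1.4]
[347.8 235.5] 564 [-413.1    7.5]
[384. 231.] 127 [-519.5  -12.1]
[439.2 241.7] 566 [-683.4    9.9]
```

View pics/w2.png

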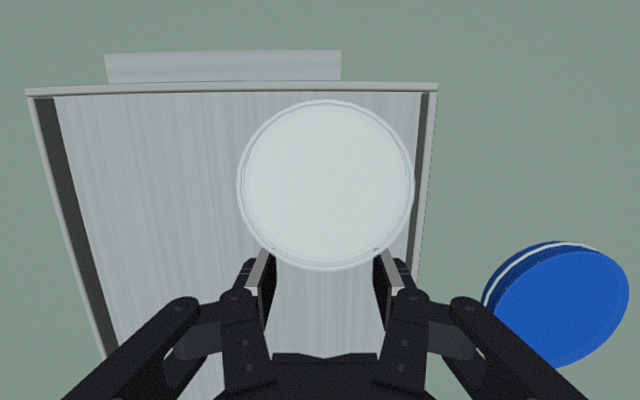

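The dish is seated in the cradle at (325,185), just short of the end wall, whose line runs at about row 93. I'll compute the remaining gap.

Run:
```python
from h import *
r=dict(np.load('pics/w2.png.npz'))
print(totray(world(r,[(54,97),(421,94)],.002)),totray(world(r,[(28,94),(437,88)],.014)))
print('dish',totray(world(r,[(325,183)],.02)), totray(world(r,[(237,183),(414,183),(325,99),(325,268)],.02)))
```

```text
[[133.9  88.3]
 [132.  -88. ]] [[135.4  90.4]
 [134.2 -91. ]]
dish [[ 94.2 -43.2]] [[ 94.5  -4.1]
 [ 94.  -82.7]
 [129.7 -43.3]
 [ 51.4 -42.9]]
```

Call:
send_rows:
  steps:
    - [-0.18, 0.2, 0, 0, 0]
    - [-0.18, 0.1, 0, 0, 0]

```text
clock: 6.3
tcp_pos: [0.5581, 0.3338, 0.0063]
tool_rot: [-2.313, -2.126, 0.0]
contact_force: [-0.2, -0.4, -0.4]
grip_width: 0.0503
grasp_force: 0.3
```

Call:
send_rows:
  steps:
    - [-0.18, 0.1, 0, 0, 0]
    - [-0.18, 0.1, 0, 0, 0]

```text
clock: 6.5
tcp_pos: [0.5582, 0.335, 0.0062]
tool_rot: [2.312, 2.126, -0.002]
contact_force: [-0.9, -6.6, 2.0]
grip_width: 0.0506
grasp_force: 2.7
```

Call:
send_rows:
  steps:
    - [-0.18, 0.1, 0, 0, 0]
    - [-0.18, 0.0, 0, 0, 0]

```text
clock: 6.7
tcp_pos: [0.5583, 0.3352, 0.0062]
tool_rot: [2.312, 2.125, -0.004]
contact_force: [0.4, -7.1, 2.0]
grip_width: 0.0507
grasp_force: 3.3
```

Contact with the end wall (7 N). Back out, lift, and go behind the dish nearest the mouth.

Call:
send_rows:
  steps:
    - [-0.18, -1.5, 0, 0, 0]
    - [-0.18, 0, 0, -4, 0]
    - [-0.18, -2, 0, -4, 0]
    - [-0.18, -4.5, -0.6, -1, 0]
    - [-0.18, -4.5, -0.6, 0, 0]
    - [-0.18, -4.5, -0.6, 0, 0]
    - [-0.18, -4.5, -0.6, 0, 0]
    - [-0.18, -4.5, -0.6, 0, 0]

```text
clock: 7.5
tcp_pos: [0.5059, 0.0786, 0.0966]
tool_rot: [2.312, 2.126, 0.002]
contact_force: [1.5, -1.1, 0.2]
grip_width: 0.0501
grasp_force: 0.0
```

Call:
send_rows:
  steps:
    - [-0.18, -4.5, -0.6, 0, 0]
    - [-0.18, -4.5, -0.6, 0, 0]
    - [-0.18, -3.8, 0, 0, 0]
    - [-0.18, -2.0, 0, 0, 0]
    - [-0.18, 0, 0, 0, 0]

```text
clock: 8.0
tcp_pos: [0.4822, -0.069, 0.0966]
tool_rot: [2.316, 2.12, 0.001]
contact_force: [-0.0, 0.9, 0.4]
grip_width: 0.0505
grasp_force: 0.0
```

Run:
```python
from h import *
state(); dishes('top4.png')
```

```text
t 8.0 tray xy [-357.5    1.4] z 96.6 yaw err -0.55 w 50.5 F [-0.   0.9  0.4] q [-0.37  0.29  1.87 -0.    0.99 -0.28]
[291.9 163.2] 203 [-232.7 -200.5]
[391.8 178.5] 236 [-535.8 -170.6]
[421.4 183.5] 537 [-624.7 -160.3]
[352.4 186.2] 535 [-419.2 -140.8]
[181.1 208.5] 525 [ 91.2 -44.7]
[383.9 230.8] 122 [-519.2  -12.6]
[439.3 241.7] 559 [-683.6   10.1]
```

Call:
send_rows:
  steps:
    - [-0.18, 0, 0, 3, 0]
    - [-0.18, 0, 0, 3, 0]
    - [-0.18, 0, 0, 2, 0]
    - [-0.18, 0, 0, 0.7, 0]
    - [-0.18, 0, 0, 0.3, 0]

```text
clock: 8.55
tcp_pos: [0.4819, -0.0651, 0.0058]
tool_rot: [-2.311, -2.126, 0.001]
contact_force: [0.6, -0.6, 1.4]
grip_width: 0.0507
grasp_force: 0.0
```

Call:
send_rows:
  steps:
    - [-0.18, 1.0, 0, 0, 0]
    - [-0.18, 1.5, -0.3, 0, 0]
    - [-0.18, 1.5, -0.3, 0, 0]
    - [-0.18, 1.5, -0.3, 0, 0]
    - [-0.18, 1.5, -0.3, 0, 0]
    - [-0.18, 1.5, -0.3, 0, 0]
    - [-0.18, 1.5, -0.3, 0, 0]
    - [-0.18, 1.5, -0.3, 0, 0]

```text
clock: 9.35
tcp_pos: [0.4709, 0.052, 0.0071]
tool_rot: [2.311, 2.127, 0.001]
contact_force: [-0.2, -0.2, 1.0]
grip_width: 0.0508
grasp_force: 0.4
```

Run:
```python
from h import *
state(); r=shot('wrist','w3.png')
```

```text
t 9.35 tray xy [-237.8   22.1] z 7.1 yaw err -0.26 w 50.8 F [-0.2 -0.2  1. ] q [-0.13  0.41  1.98  0.    0.75 -0.04]
```

View pics/w3.png

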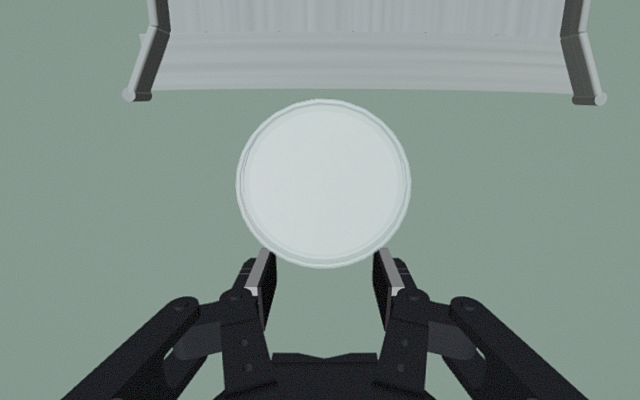

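The dish sits centred in the cradle at (324,183), ahead of the mouth (wing tips at (136,98) and (590,102)). Push on in.

Call:
send_rows:
  steps:
    - [-0.18, 1.5, -0.25, 0, 0]
    - [-0.18, 1.5, -0.25, 0, 0]
    - [-0.18, 1.5, -0.25, 0, 0]
    - [-0.18, 1.5, -0.25, 0, 0]
    - [-0.18, 1.5, -0.25, 0, 0]
    - [-0.18, 1.5, -0.25, 0, 0]
    - [-0.18, 1.5, -0.25, 0, 0]
    - [-0.18, 1.5, -0.25, 0, 0]

```text
clock: 10.2
tcp_pos: [0.4608, 0.1726, 0.0069]
tool_rot: [2.312, 2.127, 0.001]
contact_force: [-0.1, 0.0, 1.0]
grip_width: 0.0508
grasp_force: 0.3
```

Call:
send_rows:
  steps:
    - [-0.18, 1.5, 0, 0, 0]
    - [-0.18, 1.5, 0, 0, 0]
    - [-0.18, 1.5, 0, 0, 0]
    - [-0.18, 1.5, 0, 0, 0]
    - [-0.18, 1.5, 0, 0, 0]
    - [-0.18, 1.5, 0, 0, 0]
    - [-0.18, 1.5, 0, 0, 0]
    - [-0.18, 1.5, 0, 0, 0]

```text
clock: 11.0
tcp_pos: [0.4713, 0.2922, 0.0063]
tool_rot: [2.313, 2.126, -0.0]
contact_force: [0.1, -2.1, 1.6]
grip_width: 0.0507
grasp_force: 0.6
```

Call:
send_rows:
  steps:
    - [-0.18, 1.4, 0, 0, 0]
    - [-0.18, 1.2, 0, 0, 0]
    - [-0.18, 0.8, 0, 0, 0]
    - [-0.18, 0.5, 0, 0, 0]
    - [-0.18, 0.3, 0, 0, 0]

```text
clock: 11.5
tcp_pos: [0.4747, 0.3332, 0.0062]
tool_rot: [-2.313, -2.126, 0.0]
contact_force: [0.6, -0.5, 0.4]
grip_width: 0.0504
grasp_force: 0.5
```

Run:
```python
from h import *
state(); r=shot('wrist','w4.png')
```

```text
t 11.5 tray xy [42.8 40.4] z 6.2 yaw err -0.3 w 50.4 F [ 0.6 -0.5  0.4] q [ 0.42  0.55  1.71 -0.    0.88  0.5 ]
```

View pics/w4.png

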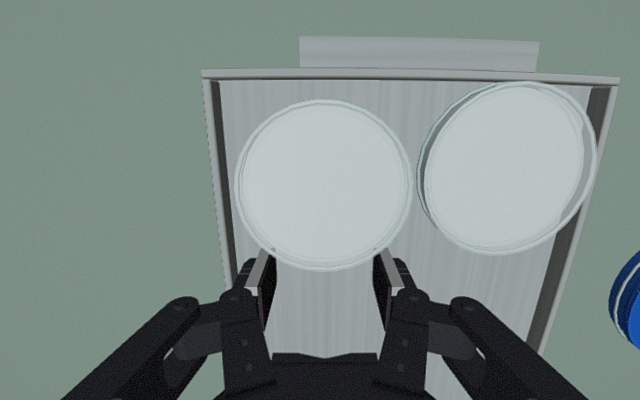

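Dish at (323,185), the first dish at (508,168), with a gap of about 3 mm sideways and 8 mm to the wall. Close up.

Call:
send_rows:
  steps:
    - [-0.18, 0.4, 0.12, 0, 0]
    - [-0.18, 0.2, 0.1, 0, 0]
    - [-0.18, 0.1, 0, 0, 0]

```text
clock: 11.85
tcp_pos: [0.4778, 0.3396, 0.0063]
tool_rot: [2.313, 2.126, 0.0]
contact_force: [-0.9, 0.2, -0.6]
grip_width: 0.0505
grasp_force: 0.2
```

Call:
send_rows:
  steps:
    - [-0.18, 0.1, 0, 0, 0]
    - [-0.18, 0.1, 0, 0, 0]

```text
clock: 12.05
tcp_pos: [0.4777, 0.3414, 0.0063]
tool_rot: [2.313, 2.126, -0.0]
contact_force: [-0.1, -3.2, 0.5]
grip_width: 0.0505
grasp_force: 1.2
```

Call:
send_rows:
  steps:
    - [-0.18, 0.1, 0, 0, 0]
    - [-0.18, 0, 0, 0, 0]

```text
clock: 12.25
tcp_pos: [0.4776, 0.3417, 0.0063]
tool_rot: [2.312, 2.126, -0.002]
contact_force: [-0.5, -4.3, 0.3]
grip_width: 0.0507
grasp_force: 2.3
```

Both dishes of the first pair are against the wall and touching. Next dish.

Call:
send_rows:
  steps:
    - [-0.18, -1.5, 0, 0, 0]
    - [-0.18, 0, 0, -4, 0]
    - [-0.18, -2, 0, -4, 0]
    - [-0.18, -4.5, 0.34, -1, 0]
    - [-0.18, -4.5, 0.34, 0, 0]
    - [-0.18, -4.5, 0.34, 0, 0]
    - [-0.18, -4.5, 0.34, 0, 0]
    - [-0.18, -4.5, 0.34, 0, 0]

```text
clock: 13.05
tcp_pos: [0.4723, 0.0801, 0.0965]
tool_rot: [2.312, 2.126, 0.001]
contact_force: [0.9, -0.3, 0.2]
grip_width: 0.0506
grasp_force: 0.0
```

Call:
send_rows:
  steps:
    - [-0.18, -4.5, 0.34, 0, 0]
    - [-0.18, -4.5, 0.34, 0, 0]
    - [-0.18, -4.5, 0.34, 0, 0]
    - [-0.18, -4.5, 0.34, 0, 0]
    - [-0.18, -4.5, 0.34, 0, 0]
    - [-0.18, -3, 0, 0, 0]
    - [-0.18, 0, 0, 0, 0]

```text
clock: 13.75
tcp_pos: [0.4682, -0.1777, 0.0965]
tool_rot: [2.316, 2.119, -0.0]
contact_force: [-0.5, 0.5, 0.4]
grip_width: 0.0507
grasp_force: 0.0
```

Run:
```python
from h import *
state(); dishes('top5.png')
```

```text
t 13.75 tray xy [-467.     6.8] z 96.5 yaw err -0.58 w 50.7 F [-0.5  0.5  0.4] q [-0.59  0.31  1.83 -0.    1.   -0.5 ]
[291.9 163.2] 203 [-232.7 -200.5]
[391.8 178.5] 236 [-535.8 -170.6]
[421.4 183.5] 537 [-624.7 -160.3]
[352.4 186.2] 534 [-419.1 -140.8]
[181.1 208.5] 525 [ 91.2 -44.7]
[178.7 235.7] 546 [91.5 36.9]
[342.4 232.7] 252 [-3.965e+02  1.000e-01]
[439.3 241.7] 560 [-683.6   10. ]
```

Call:
send_rows:
  steps:
    - [-0.18, 0, 0, 3, 0]
    - [-0.18, 0, 0, 3, 0]
    - [-0.18, 0, 0, 2, 0]
    - [-0.18, 0, 0, 0.7, 0]
    - [-0.18, 0, 0, 0.3, 0]

```text
clock: 14.3
tcp_pos: [0.4679, -0.1722, 0.0058]
tool_rot: [-2.311, -2.126, 0.0]
contact_force: [0.5, -0.0, 0.4]
grip_width: 0.0502
grasp_force: 0.0
```

Call:
send_rows:
  steps:
    - [-0.18, 1.0, 0, 0, 0]
    - [-0.18, 1.5, -0.22, 0, 0]
    - [-0.18, 1.5, -0.22, 0, 0]
    - [-0.18, 1.5, -0.22, 0, 0]
    - [-0.18, 1.5, -0.22, 0, 0]
    - [-0.18, 1.5, -0.22, 0, 0]
    - [-0.18, 1.5, -0.22, 0, 0]
    - [-0.18, 1.5, -0.22, 0, 0]

```text
clock: 15.1
tcp_pos: [0.4627, -0.0562, 0.0064]
tool_rot: [2.312, 2.126, 0.0]
contact_force: [0.6, -1.0, 2.0]
grip_width: 0.0505
grasp_force: 0.8
```

Call:
send_rows:
  steps:
    - [-0.18, 1.5, -0.22, 0, 0]
    - [-0.18, 1.5, -0.22, 0, 0]
    - [-0.18, 1.5, -0.22, 0, 0]
    - [-0.18, 1.5, -0.22, 0, 0]
    - [-0.18, 1.5, -0.22, 0, 0]
    - [-0.18, 1.5, -0.22, 0, 0]
    - [-0.18, 1.5, -0.22, 0, 0]
    - [-0.18, 1.5, -0.22, 0, 0]

```text
clock: 15.9
tcp_pos: [0.4548, 0.0648, 0.0063]
tool_rot: [-2.312, -2.126, 0.0]
contact_force: [0.6, -1.7, 0.1]
grip_width: 0.0501
grasp_force: 0.9
```

Run:
```python
from h import *
state(); dishes('top6.png')
```

```text
t 15.9 tray xy [-226.3   39.1] z 6.3 yaw err -0.3 w 50.1 F [ 0.6 -1.7  0.1] q [-0.1   0.39  2.01 -0.    0.74 -0.02]
[291.9 163.2] 203 [-232.7 -200.5]
[391.8 178.5] 239 [-535.9 -170.6]
[421.4 183.5] 539 [-624.7 -160.3]
[352.4 186.2] 536 [-419.1 -140.8]
[181.1 208.5] 526 [ 91.2 -44.7]
[178.7 235.7] 547 [91.5 37. ]
[383.9 230.8] 122 [-519.2  -12.6]
[439.3 241.7] 561 [-683.5   10. ]
```

Call:
send_rows:
  steps:
    - [-0.18, 1.5, -0.02, 0, 0]
    - [-0.18, 1.5, -0.02, 0, 0]
    - [-0.18, 1.5, -0.02, 0, 0]
    - [-0.18, 1.5, -0.02, 0, 0]
    - [-0.18, 1.5, -0.02, 0, 0]
    - [-0.18, 1.5, -0.02, 0, 0]
    - [-0.18, 1.5, 0, 0, 0]
    - [-0.18, 1.5, 0, 0, 0]

```text
clock: 16.75
tcp_pos: [0.4635, 0.1839, 0.0061]
tool_rot: [-2.312, -2.126, 0.001]
contact_force: [0.2, -1.4, 0.0]
grip_width: 0.0503
grasp_force: 0.5
```

Call:
send_rows:
  steps:
    - [-0.18, 1.5, 0, 0, 0]
    - [-0.18, 1.5, 0, 0, 0]
    - [-0.18, 1.4, 0, 0, 0]
    - [-0.18, 1.2, 0, 0, 0]
    - [-0.18, 0.8, 0, 0, 0]
    - [-0.18, 0.4, 0, 0, 0]
    - [-0.18, 0, 0, 0, 0]

```text
clock: 17.45
tcp_pos: [0.4699, 0.2514, 0.0063]
tool_rot: [-2.312, -2.127, -0.0]
contact_force: [0.7, -0.2, -0.3]
grip_width: 0.0507
grasp_force: 0.0
```

Call:
send_rows:
  steps:
    - [-0.18, 0.2, 0, 0, 0]
    - [-0.18, 0.1, 0, 0, 0]

```text
clock: 17.65
tcp_pos: [0.4701, 0.2537, 0.0063]
tool_rot: [-2.313, -2.126, 0.0]
contact_force: [-0.9, 0.3, -0.2]
grip_width: 0.0504
grasp_force: 0.2
```

Run:
```python
from h import *
state(); r=shot('wrist','w5.png')
```

```text
t 17.65 tray xy [-36.8  38.8] z 6.3 yaw err -0.34 w 50.4 F [-0.9  0.3 -0.2] q [ 0.29  0.49  1.83 -0.    0.83  0.37]
```

View pics/w5.png

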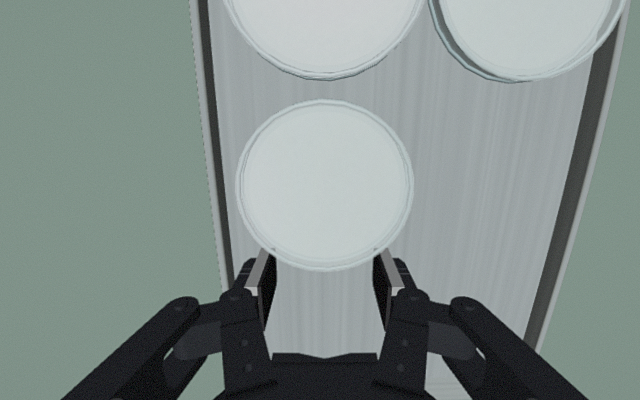

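The second-row dish (325,185) lines up behind the first-row one, about 8 mm short. Close up.

Call:
send_rows:
  steps:
    - [-0.18, 0.4, 0, 0, 0]
    - [-0.18, 0.2, 0, 0, 0]
    - [-0.18, 0.1, 0, 0, 0]

```text
clock: 18.0
tcp_pos: [0.4708, 0.2611, 0.0063]
tool_rot: [2.313, 2.126, 0.0]
contact_force: [0.1, -0.2, -0.2]
grip_width: 0.05
grasp_force: 0.2
```

Call:
send_rows:
  steps:
    - [-0.18, 0.1, 0, 0, 0]
    - [-0.18, 0.1, 0, 0, 0]

```text
clock: 18.2
tcp_pos: [0.4707, 0.2625, 0.0063]
tool_rot: [2.312, 2.126, -0.001]
contact_force: [-0.4, -4.8, 1.3]
grip_width: 0.0504
grasp_force: 2.2
```

Call:
send_rows:
  steps:
    - [-0.18, 0.1, 0, 0, 0]
    - [-0.18, 0, 0, 0, 0]

```text
clock: 18.4
tcp_pos: [0.4706, 0.2628, 0.0062]
tool_rot: [2.312, 2.126, -0.003]
contact_force: [-1.1, -6.4, 1.4]
grip_width: 0.0502
grasp_force: 3.0
```

Call:
send_rows:
  steps:
    - [-0.18, -1.5, 0, 0, 0]
    - [-0.18, 0, 0, -4, 0]
    - [-0.18, -2, 0, -4, 0]
    - [-0.18, -4.06, 1.81, -1, 0]
    - [-0.18, -4.06, 1.81, 0, 0]
    - [-0.18, -4.06, 1.81, 0, 0]
    - [-0.18, -4.06, 1.81, 0, 0]
    - [-0.18, -4.06, 1.81, 0, 0]

```text
clock: 19.2
tcp_pos: [0.5412, 0.017, 0.0965]
tool_rot: [2.313, 2.126, 0.001]
contact_force: [1.4, 0.3, -0.0]
grip_width: 0.0504
grasp_force: 0.0
```

Call:
send_rows:
  steps:
    - [-0.18, -4.06, 1.81, 0, 0]
    - [-0.18, -4.06, 1.81, 0, 0]
    - [-0.18, -4.06, 1.81, 0, 0]
    - [-0.18, -4.06, 1.81, 0, 0]
    - [-0.18, -4.06, 1.81, 0, 0]
    - [-0.18, 0, 0, 0, 0]
    - [-0.18, 0, 0, 0, 0]

```text
clock: 19.9
tcp_pos: [0.6136, -0.1921, 0.0957]
tool_rot: [-2.315, -2.122, -0.0]
contact_force: [0.1, -0.4, -0.7]
grip_width: 0.0504
grasp_force: 0.0
```

Run:
```python
from h import *
state(); dishes('top7.png')
```

```text
t 19.9 tray xy [-469.9 -139.3] z 95.7 yaw err -0.47 w 50.4 F [ 0.1 -0.4 -0.7] q [-0.48  0.53  1.47  0.    1.14 -0.39]
[292.  163.2] 210 [-232.9 -200.5]
[423.7 184.6] 430 [-631.6 -157.5]
[343.7 181.8] 86 [-392.1 -152.6]
[358.2 189.5] 212 [-436.8 -131.7]
[181.  208.6] 537 [ 91.7 -44.5]
[191.8 236.7] 1115 [52.1 37.6]
[439.2 241.7] 567 [-683.4    9.9]
```

Call:
send_rows:
  steps:
    - [-0.18, 0, 0, 3, 0]
    - [-0.18, 0, 0, 3, 0]
    - [-0.18, 0, 0, 2, 0]
    - [-0.18, 0, 0, 0.7, 0]
    - [-0.18, 0, 0, 0.3, 0]

```text
clock: 20.45
tcp_pos: [0.6137, -0.1893, 0.0058]
tool_rot: [-2.31, -2.127, 0.001]
contact_force: [0.8, -0.5, -0.2]
grip_width: 0.0505
grasp_force: 0.0
```

Call:
send_rows:
  steps:
    - [-0.18, 1.0, 0, 0, 0]
    - [-0.18, 1.4, -0.3, 0, 0]
    - [-0.18, 1.4, -0.6, 0, 0]
    - [-0.18, 1.4, -0.6, 0, 0]
    - [-0.18, 1.4, -0.6, 0, 0]
    - [-0.18, 1.4, -0.6, 0, 0]
    - [-0.18, 1.4, -0.6, 0, 0]
    - [-0.18, 1.4, -0.6, 0, 0]

```text
clock: 21.25
tcp_pos: [0.584, -0.0786, 0.0064]
tool_rot: [2.313, 2.126, 0.0]
contact_force: [0.2, -0.2, 0.0]
grip_width: 0.0506
grasp_force: 0.5
```

Run:
```python
from h import *
state(); r=shot('wrist','w6.png')
g=cv2.cvtColor(r['color'],cv2.COLOR_BGR2GRAY)
m=(g[60:320]>205).astype(np.uint8)
n,l,st,c=cv2.connectedComponentsWithStats(m)
print([(c[i]+[0,60],st[i].tolist()) for i in range(1,n) if st[i][4]>3000])
g5=dict(np.load('pics/w5.png.npz'))['color']; g=cv2.cvtColor(g5,cv2.COLOR_BGR2GRAY); n,l,st,c=cv2.connectedComponentsWithStats((g[90:320]>205).astype(np.uint8)); print([(c[i]+[0,90],st[i].tolist()) for i in range(1,n) if st[i][4]>3000])
```

```text
t 21.25 tray xy [-359.1 -100.9] z 6.4 yaw err -0.31 w 50.6 F [ 0.2 -0.2  0. ] q [-0.32  0.56  1.69 -0.    0.89 -0.24]
[(array([318.91259743, 181.53094397]), [248, 51, 150, 145, 15011])]
[]
```

Cradled well. Continue in.

Call:
send_rows:
  steps:
    - [-0.18, 1.4, -0.6, 0, 0]
    - [-0.18, 1.4, -0.6, 0, 0]
    - [-0.18, 1.4, -0.6, 0, 0]
    - [-0.18, 1.4, -0.6, 0, 0]
    - [-0.18, 1.4, -0.6, 0, 0]
    - [-0.18, 1.4, -0.6, 0, 0]
    - [-0.18, 1.4, -0.6, 0, 0]
    - [-0.18, 1.4, -0.6, 0, 0]

```text
clock: 22.1
tcp_pos: [0.5456, 0.0371, 0.0063]
tool_rot: [-2.313, -2.126, 0.0]
contact_force: [0.2, -0.8, 1.2]
grip_width: 0.0509
grasp_force: 0.2
```

Call:
send_rows:
  steps:
    - [-0.18, 1.5, -0.6, 0, 0]
    - [-0.18, 1.5, -0.5, 0, 0]
    - [-0.18, 1.5, 0, 0, 0]
    - [-0.18, 1.5, 0, 0, 0]
    - [-0.18, 1.5, 0, 0, 0]
    - [-0.18, 1.5, 0, 0, 0]
    - [-0.18, 1.5, 0, 0, 0]
    - [-0.18, 1.5, 0, 0, 0]

```text
clock: 22.9
tcp_pos: [0.5453, 0.1576, 0.0063]
tool_rot: [2.313, 2.126, -0.0]
contact_force: [-0.1, -0.3, 0.4]
grip_width: 0.0504
grasp_force: 0.3
```

Call:
send_rows:
  steps:
    - [-0.18, 1.5, 0, 0, 0]
    - [-0.18, 1.5, 0, 0, 0]
    - [-0.18, 1.5, 0, 0, 0]
    - [-0.18, 1.4, 0, 0, 0]
    - [-0.18, 1.2, 0, 0, 0]
    - [-0.18, 0.8, 0, 0, 0]
    - [-0.18, 0.4, 0, 0, 0]
    - [-0.18, 0, 0, 0, 0]

```text
clock: 23.7
tcp_pos: [0.5521, 0.2395, 0.0062]
tool_rot: [-2.312, -2.127, -0.0]
contact_force: [0.8, -0.2, -0.5]
grip_width: 0.0503
grasp_force: 0.0
```

Run:
```python
from h import *
state(); r=shot('wrist','w7.png')
```

```text
t 23.7 tray xy [-44.5 -44.1] z 6.2 yaw err -0.29 w 50.3 F [ 0.8 -0.2 -0.5] q [0.22 0.58 1.65 0.   0.91 0.31]
```

View pics/w7.png

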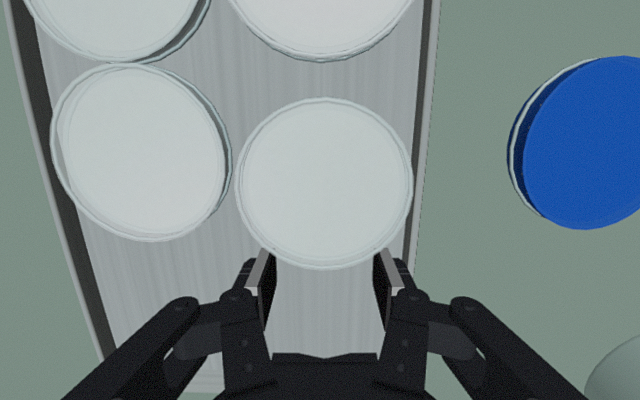

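The last dish (326,183) is about 16 mm short of the first-row dish. The other three are in place. Close up.

Call:
send_rows:
  steps:
    - [-0.18, 0.6, -0.1, 0, 0]
    - [-0.18, 0.4, -0.1, 0, 0]
    - [-0.18, 0.2, 0, 0, 0]
    - [-0.18, 0.1, 0, 0, 0]
    - [-0.18, 0, 0, 0, 0]

```text
clock: 24.25
tcp_pos: [0.5512, 0.2522, 0.0063]
tool_rot: [-2.313, -2.126, -0.0]
contact_force: [0.1, -0.1, 0.6]
grip_width: 0.0508
grasp_force: 0.0
```

Call:
send_rows:
  steps:
    - [-0.18, 0.1, 0, 0, 0]
    - [-0.18, 0.1, 0, 0, 0]

```text
clock: 24.45
tcp_pos: [0.5514, 0.254, 0.0063]
tool_rot: [2.313, 2.126, -0.0]
contact_force: [-0.2, -0.8, -0.0]
grip_width: 0.0503
grasp_force: 0.2
```

Call:
send_rows:
  steps:
    - [-0.18, 0.1, 0, 0, 0]
    - [-0.18, 0.1, 0, 0, 0]

```text
clock: 24.65
tcp_pos: [0.5515, 0.2555, 0.0063]
tool_rot: [2.312, 2.126, -0.002]
contact_force: [0.2, -4.9, 1.1]
grip_width: 0.0504
grasp_force: 2.4
```

Call:
send_rows:
  steps:
    - [-0.18, 0.1, 0, 0, 0]
    - [-0.18, 0, 0, 0, 0]
    - [-0.18, -1.5, 0, 0, 0]
    - [-0.18, 0, 0, -4, 0]
    - [-0.18, -2, 0, -4, 0]
    - [-0.18, -4, 0, -4, 0]
    - [-0.18, -4, 0, -4, 0]
    - [-0.18, -4, 0, 0, 0]

```text
clock: 25.45
tcp_pos: [0.5425, 0.111, 0.1626]
tool_rot: [2.307, 2.123, 0.013]
contact_force: [-0.3, -0.8, -1.0]
grip_width: 0.0507
grasp_force: 0.0
```

Call:
send_rows:
  steps:
    - [-0.18, -4, -2, 0, 0]
    - [-0.18, -4, -2, 0, 0]
    - [-0.18, -4, -2, 0, 0]
    - [-0.18, -4, -2, 0, 0]
    - [-0.18, 0, 0, 0, 0]
    - [-0.18, 0, 0, 0, 0]

```text
clock: 26.05
tcp_pos: [0.4459, -0.0419, 0.1573]
tool_rot: [2.316, 2.122, 0.002]
contact_force: [0.3, 0.3, 0.2]
grip_width: 0.0502
grasp_force: 0.0
```

Run:
```python
from h import *
state(); r=dishes('top8.png')
cv2.imwrite('pics/end.png',cv2.resize(r['color'][150:290,150:505],None,fx=2.25,fy=2.25,interpolation=cv2.INTER_CUBIC))
```

```text
t 26.05 tray xy [-333.3   39.7] z 157.3 yaw err -0.51 w 50.2 F [0.3 0.3 0.2] q [-0.34  0.14  1.88  0.    1.12 -0.26]
[291.9 163.2] 203 [-232.7 -200.5]
[391.8 178.6] 233 [-536.  -170.4]
[421.4 183.5] 537 [-624.7 -160.3]
[181.2 208.5] 518 [ 91.  -44.6]
[207.6 210.5] 532 [ 11.1 -43.1]
[192.1 236.6] 1079 [51.2 37.4]
[383.9 230.8] 121 [-519.2  -12.7]
[439.2 241.7] 555 [-683.5   10. ]
```

View pics/end.png

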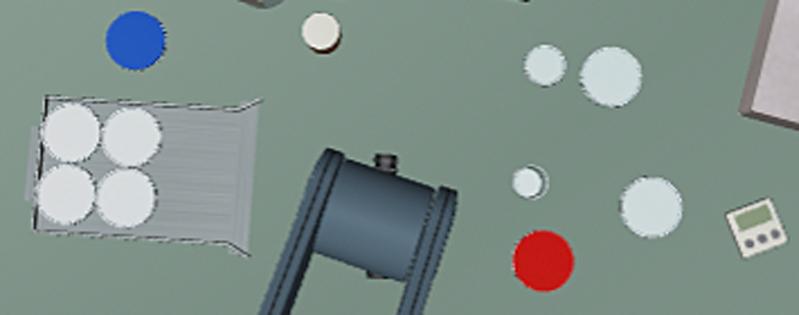

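The final view shows four dishes as a snug 2x2 block at the closed end: (70,132), (132,137), (66,195) and (126,198). The spares at (611,76) and (652,207) are clear of the tray, and the bystanders have not moved.

```bash
python3 -c "
from bench import manip
print(manip.job_done())"
```

```text
the job is handed in; nothing more can be done
None
```

The job is handed in: the tray holds four large dishes in two snug rows of two at its closed end, the two spares are still on the bench clear of the tray, and nothing else in the final view had moved.

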